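# Break down the pile of test pieces

## Task

Take the pile of test pieces apart from the top down, one piece at a time, and set each on its own place: the red specimen in the middle of the red dish, the blue specimen in the middle of the blue dish, the rectangular steel plate in the middle of the rectangular cork pad with its long side along the pad's, and the round steel block in the middle of the flat anvil. Leave every piece lying flat, the same side up as now, and leave the loupe and the tape roll where they are.

Things in the scene. Friction and masses are not known exactly. Their poses are not given: they have to be found in the camera images.
- red_mount_centre (a point): Red moulded specimen mount, a cylinder 30 mm in diameter and 19 mm high, loose, about 20 g. At the start it stands on one half of the rectangular plate, about 17 mm from the plate's middle along its length, beside the blue one with a gap of about 4 mm. Origin at its centre, half-way up; z is up.
- blue_mount_centre (a point): Blue moulded specimen mount, a cylinder 30 mm in diameter and 16 mm high, loose, about 27 g. At the start it stands on the other half of the rectangular plate, beside the red one. Origin at its centre, half-way up; z is up.
- plate_centre (a point): Rectangular steel test plate, 38 mm (its x) by 64 mm (its y, the long side) by 12 mm thick, loose, about 0.23 kg. At the start it lies flat on the round block, its ends about 4 mm over the block's edge, with both mounts on it. Origin at its centre, half-way up; z is up.
- block_centre (a point): Round steel test block, a disc 55 mm in diameter and 15 mm thick, loose, about 0.28 kg: the bottom of the pile, lying on the worktop. Origin at its centre, half-way up; z is up.
- red_dish_floor (a point): Red round dish, fixed: 72 mm outer diameter, 6 mm high over the worktop, its flat floor (white middle) 3 mm above the worktop and 62 mm across, with a low rim standing 3 mm over the floor. Point: centre of the floor's upper surface.
- blue_dish_floor (a point): Blue round dish, fixed, otherwise the same as the red one. Point: centre of the floor's upper surface.
- pad_top (a point): Rectangular cork pad in an aluminium base, fixed: base 60 mm (its x) by 86 mm (its y, the long side), cork 52 by 78 mm, flat upper surface 6 mm above the worktop, no rim. Point: centre of the upper surface.
- anvil_top (a point): Flat steel anvil, fixed: a mushroom shape with a flat round top 66 mm in diameter, 41 mm above the worktop, on a stem. Point: centre of the top.
- loupe_centre (a point): Bystander, not to be disturbed: a loupe with a black collar and clear foot, 46 mm in diameter, 34 mm high, standing loose. Point: its centre, half-way up. (Beyond it, to the right, stands the fixed grey console, 0.25 m high: nearest corner at x 0.50, y -0.13, its faces running to about (0.91, -0.24) and (0.41, -0.48).)
- tape_centre (a point): Bystander, not to be disturbed: a roll of black tape, 57 mm across, 19 mm high, lying loose. Point: its centre, half-way up. (The wall left of it passes through about x 0.44, y 0.34 and x 0.60, y 0.30, with a power outlet on it.)

How it is judged:
By the outcome, as a careful person would: the job done as asked, in the order asked, and still so for the second after the job is handed in, with the robot touching nothing.
It also fails if it takes over 120 s, if anything falls off the work surface, if the arm or the gripper's body presses on something with over 40 N, if the wrist force passes 120 N, or if a joint passes its speed limit or range.

## Robot

A 6-joint arm with a two-finger parallel gripper is mounted at the origin on the work surface; the furniture and walls round the work are solid. World frame = base frame: x ahead of the robot, y to its left, z up, the work surface at z = 0. Lengths are in m, angles in rad, forces in N, time in s.
With the tool pointing down it reaches from about 0.325 to 0.775 m from the base axis. Payload 5.5 kg.
Tool frame: the origin (TCP) lies midway between the tips of the shut fingers; the grasp point (between the pads) lies 19 mm behind it; z points along the fingers, y is the line along which they close (so a half turn about z gives the same grasp; the last joint's range is limited). The gripper opens to 85 mm and grips with 20 to 120 N. Pads are 22 mm wide; open, the fingers measure 114 mm over their backs; the gripper's body (76 mm by 85 mm) begins 54 mm behind the grasp point. The pads swing forward as they close: fully open they stand 13 mm farther back than shut.
Start: joints at [-1.188, 0.091, 1.231, -0, 1.82, -0.057], TCP at [0.255, -0.543, 0.231] pointing down, gripper open.
Joint ranges: [-2.87, 2.87], [-0.86, 2.18], [0.17, 2.46], [-1.51, 4.65], [0.06, 2.69], [-2.65, 2.65]. Speed limits (rad/s): [2.57, 2.57, 3.01, 3.14, 3.14, 3.14].

## Interface

Orientations are given as a 3x3 rotation matrix whose columns are the frame's x, y, z axes.
In Python, from workcell import arm, vision, spotter gives the robot as it stands.
- The arm moves only by the tool send_rows, never from a script. Its arguments are lists of equal length, an entry for each row: "hand": the opening in per cent of the stroke, from 0 (shut) to 100 (fully open); "slide": the shift along the tool's x, y, z in cm, a list of three; "spin": the turn about the tool's z in degrees. In form: {"hand": [hand, ...], "slide": [[dx, dy, dz], ...], "spin": [spin, ...]}. A call has 1 to 20 rows; each row is the pose to reach, as a shift and turn from the pose commanded when the call began, along the tool's axes at that moment; what a row does not reach only later rows make up. A row lasts 1/10 s, in which the tool goes at most 50 mm and 8.59 degrees, less where a joint would pass 70% of its speed; a pose out of reach is approached as far as the arm can. A call with a gripper value outside its range is refused whole. The fingers move at their own pace and stop on an object; "grip_force" is the grip in N (left out, the last holds). Time passes only in rows, so rows that repeat a pose let the fingers close. It gives the time, the measured TCP pose, the force, the opening and the grip force at its end, in the units of the state.
- arm.read_state(): the state, without advancing time (a new reading comes with each control period).
- vision.capture(name): name is "scene" or "side" or "wrist"; returns a dict with "color" (480x640x3 uint8, red, green, blue), "vertical_fov" (degrees; the focal length in pixels is half the picture's height over the tangent of half this angle, whatever the lens; pixels are square), "cx", "cy" (the principal point, pixels), "world_from_camera" (4x4, takes a point from camera to world coordinates). Camera axes: x right, y up, looking along -z (the intrinsics and any distortion apply to the point x, -y, -z); pixel columns grow to the right and rows downward; lengths in m; the calibration is good to about 2 mm. A picture is of the moment at which its call begins. There is no depth.
- arm.sign_off(): hands the job in; it is judged then, once.
Trained networks look in a picture, given as the dict that the camera call returned (one of the last four; its "shot" number tells which), for a name from the list of things; names that differ only in an ending like _2 or _b are one class to them, and where a whole thing is asked for, a point or a joint stands for the part that bears it (a point fixed in the world has none). Each returns a list of dicts, best first, with "conf" (0 to 1); they miss things now and then, are a little off and sometimes report something else, mostly with a low value. They report only what shows in the picture. A call takes as long as a camera call.
- spotter.cut_out(picture, name): "pixels" (480x640 bool, what is visible of it) and "location" ([column, row] in pixels, amid what is visible of it).
The state is a dict: "time_s": time; "q": joint angles; "joint_velocities": joint speeds; "joint_torque": joint torques, N m; "tcp_pos": TCP position; "eef_rot": TCP orientation; "wrist_force": force on the tool from outside, world axes, zero at the start; "moment": the same for the moment, N m; "gripper_width": finger opening in m; "grip_force": force on a finger pad.
Only numpy, scipy, OpenCV 4.12 (cv2) and the standard library are available. Lean on these libraries where they do the work, as an engineer would, in place of code of your own. Each camera call takes 0.05 s, during which the arm holds its last target. There are 200 camera calls.

## Working session

There is one attempt and no reset: what is moved stays moved. The work goes in short steps, Python scripts to look and compute and a tool call to move; the robot and the scene stay as the last step left them, time stands still between calls to the robot, and variables do not carry over. Pictures are saved under pics/ and viewed, at most 14 in all, crops included, and the job is handed in when it is done.

Besides the shell and the picture viewer there is one more tool, called as name([rows], argument=value, ...), one row to a line, values as JSON. send_rows: Moves the arm, as the interface text tells. Its arguments: {"type":"object","properties":{"hand":{"type":"array"},"slide":{"type":"array"},"spin":{"type":"array"},"grip_force":{"type":"number"}},"required":["hand","slide","spin"]}

```bash
mkdir -p pics; ls; cat > h.py <<'E'
import numpy as np, cv2
from workcell import arm, vision, spotter
def cap(name,fn=None):
    p=vision.capture(name)
    if fn: cv2.imwrite('pics/'+fn,cv2.cvtColor(p['color'],cv2.COLOR_RGB2BGR))
    return p
def K(p):
    f=p['color'].shape[0]/2/np.tan(np.radians(p['vertical_fov'])/2); return f,p['cx'],p['cy']
def dist(p):
    for k in p:
        if 'dist' in k.lower(): return np.array(p[k],float)
    return np.zeros(5)
def ray(p,uv):
    f,cx,cy=K(p); Km=np.array([[f,0,cx],[0,f,cy],[0,0,1]])
    x,y=cv2.undistortPoints(np.array([[uv]],float),Km,dist(p))[0,0]
    T=np.array(p['world_from_camera']); d=T[:3,:3]@np.array([x,-y,-1]); return T[:3,3],d
def at(p,uv,z):
    o,d=ray(p,uv); return o+d*(z-o[2])/d[2]
def proj(p,X):
    T=np.array(p['world_from_camera']); c=T[:3,:3].T@(np.array(X)-T[:3,3]); f,cx,cy=K(p); Km=np.array([[f,0,cx],[0,f,cy],[0,0,1]])
    return cv2.projectPoints(np.array([[[c[0],-c[1],-c[2]]]]),np.zeros(3),np.zeros(3),Km,dist(p))[0][0,0]
def tri(ps):
    A=np.zeros((3,3));b=np.zeros(3)
    for p,uv in ps:
        o,d=ray(p,uv); d=d/np.linalg.norm(d); M=np.eye(3)-np.outer(d,d);A+=M;b+=M@o
    return np.linalg.solve(A,b)
E
python3 - <<'E'
from h import *
names="red_mount_centre blue_mount_centre plate_centre block_centre red_dish_floor blue_dish_floor pad_top anvil_top loupe_centre tape_centre".split()
zs=dict(zip(names,[.0365,.035,.021,.0075,.003,.003,.006,.041,.017,.0095]))
zs['red_mount_centre']=.0365;zs['blue_mount_centre']=.035
print(arm.read_state())
for c in ['scene','side']:
    p=cap(c,c+'0.png'); print(c,{k:v for k,v in p.items() if k!='color'})
    for n in names:
        for r in spotter.cut_out(p,n)[:2]:
            print(n,round(r['conf'],2),np.round(r['location'],1),r['pixels'].sum(),np.round(at(p,r['location'],zs[n]),4))
E
```

```text
pics
{'time_s': 0.0, 'q': array([-1.18768402e+00,  9.18206693e-02,  1.23190419e+00, -4.43859695e-05,
        1.81977147e+00, -5.66957157e-02]), 'joint_velocities': array([ 0.00089867, -0.00022696,  0.0004731 , -0.00038995,  0.00052736,
       -0.00032166]), 'joint_torque': array([ 3.27314629e-03, -4.58725226e+01, -4.18020093e+01,  1.09539715e-04,
        1.15223665e-02,  2.21255743e-05]), 'tcp_pos': array([ 0.25534123, -0.54264378,  0.23016338]), 'eef_rot': array([[ 9.04838082e-01,  4.25755188e-01, -7.51510369e-04],
       [ 4.25755847e-01, -9.04836393e-01,  1.74959110e-03],
       [ 6.49035548e-05, -1.90305659e-03, -9.99998187e-01]]), 'wrist_force': array([0.57002691, 0.36544439, 0.79831157]), 'moment': array([-0.03018976, -0.00359237,  0.03309896]), 'grip_force': 0.0, 'gripper_width': 0.08524006210351356}
scene {'vertical_fov': 49.81553295950051, 'cx': 316.4438440447994, 'cy': 231.12275214891594, 'world_from_camera': array([[ 0.56351999,  0.64285455, -0.51882874,  0.00585985],
       [-0.82610139,  0.43951384, -0.35268127, -0.37469434],
       [ 0.00130965,  0.62734808,  0.77873787
[... 1057 characters left out ...]
 [ 0.6601 -0.0118  0.0365]
blue_mount_centre 0.65 [372.1 290.7] 293 [ 0.6603 -0.0127  0.035 ]
plate_centre 0.88 [371.3 315.4] 424 [ 0.6928 -0.0316  0.021 ]
plate_centre 0.45 [415.4 216.2] 619 [0.5142 0.1626 0.021 ]
block_centre 0.58 [362.1 326.8] 287 [ 0.6961 -0.0481  0.0075]
red_dish_floor 0.86 [378.  258.9] 928 [0.5699 0.0531 0.003 ]
red_dish_floor 0.36 [358.6 324. ] 244 [ 0.6856 -0.0479  0.003 ]
blue_dish_floor 0.96 [361.7 204.2] 666 [0.4176 0.1061 0.003 ]
pad_top 0.8 [294.2 230. ] 990 [ 0.4395 -0.0446  0.006 ]
loupe_centre 0.65 [314.9 270.8] 725 [ 0.565  -0.0628  0.017 ]
tape_centre 0.86 [415.5 219.9] 577 [0.5113 0.1663 0.0095]
tape_centre 0.37 [311.6 270. ] 783 [ 0.5534 -0.0633  0.0095]
```

View pics/scene0.png

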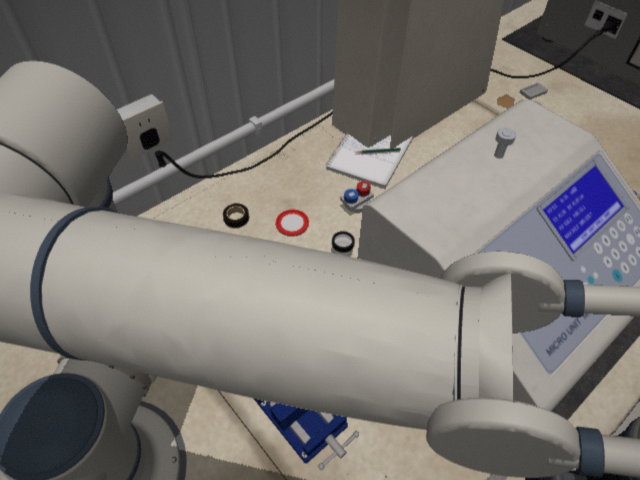

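View pics/side0.png

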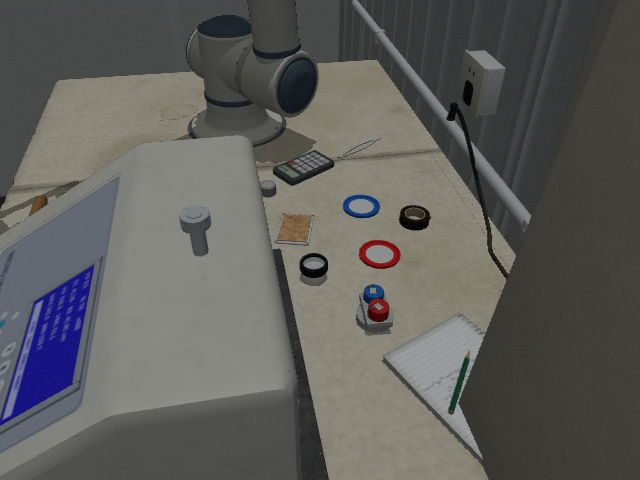

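send_rows([
  [2, -3, -4],
  [4, -6, -7],
  [6, -9, -7],
  [8, -11, -7],
  [10, -14, -7],
  [12, -16, -7],
  [14, -19, -7],
  [16, -21, -7],
  [18, -24, -7],
  [20, -26, -7],
  [22, -29, -7],
  [24, -31, -7],
  [26, -34, -7],
  [28, -36, -7],
  [29, -37.5, -7],
  [29, -37.5, -7],
  [29, -37.5, -7],
  [29, -37.5, -7],
], hand=[100, 100, 100, 100, 100, 100, 100, 100, 100, 100, 100, 100, 100, 100, 100, 100, 100, 100], spin=[0, 0, 0, 0, 0, 0, 0, 0, 0, 0, 0, 0, 0, 0, 0, 0, 0, 0])

```text
time_s: 2.9
tcp_pos: [0.3581, -0.0808, 0.3013]
eef_rot: [[0.905, 0.425, -0.0], [0.425, -0.905, -0.0], [-0.0, 0.0, -1.0]]
wrist_force: [-0.2, 0.8, 0.1]
gripper_width: 0.0852
grip_force: 0.0
```

```bash
cat >> h.py <<'E'
names="red_mount_centre blue_mount_centre plate_centre block_centre red_dish_floor blue_dish_floor pad_top anvil_top loupe_centre tape_centre".split()
zs=dict(zip(names,[.0365,.035,.021,.0075,.003,.003,.006,.041,.017,.0095]))
def look(c,fn=None,ns=names,k=1):
    p=cap(c,fn)
    for n in ns:
        for r in spotter.cut_out(p,n)[:k]:
            print(c,n,round(r['conf'],2),np.round(r['location'],1),r['pixels'].sum(),np.round(at(p,r['location'],zs[n]),4))
    return p
def yaw(R): return np.degrees(np.arctan2(R[1,0],R[0,0]))
def go(xyz,yawdeg=None):
    """print slide (cm) and spin (deg) to reach TCP xyz, tool-x heading yawdeg"""
    s=arm.read_state(); R=s['eef_rot']; d=R.T@(np.array(xyz)-s['tcp_pos'])*100
    print('at',np.round(s['tcp_pos'],4),'yaw',round(yaw(R),2),'tilt',np.round(R[:2,2],4),'go',np.round(d,2), None if yawdeg is None else 'spin %.2f'%(((yaw(R)-yawdeg)+180)%360-180))
E
python3 - <<'E'
from h import *
look('scene');look('side');p=look('wrist','w1.png')
print(np.round(p['world_from_camera'],3)); go((.5,0,.3))
print(np.round(arm.read_state()['q'],3))
E
```

```text
scene red_mount_centre 0.52 [362.2 186.2] 179 [ 0.7009 -0.0211  0.0365]
scene blue_mount_centre 0.65 [354.5 197.6] 185 [ 0.6644 -0.0243  0.035 ]
scene plate_centre 0.52 [358.  204.1] 199 [ 0.664  -0.0342  0.021 ]
scene block_centre 0.51 [361.2 207.6] 62 [ 0.6701 -0.0396  0.0075]
scene red_dish_floor 0.61 [292.  223.1] 702 [0.5538 0.0602 0.003 ]
scene blue_dish_floor 0.79 [238. 257.] 896 [0.4213 0.0976 0.003 ]
scene pad_top 0.57 [296.4 286.3] 1211 [ 0.4294 -0.0407  0.006 ]
scene anvil_top 0.74 [359.4 354.7] 1389 [ 0.3613 -0.2203  0.041 ]
scene loupe_centre 0.9 [341.5 243. ] 451 [ 0.5588 -0.0599  0.017 ]
scene tape_centre 0.71 [237.7 256.4] 833 [0.4189 0.0954 0.0095]
side red_mount_centre 0.56 [381.5 310.6] 402 [ 0.7032 -0.0218  0.0365]
side blue_mount_centre 0.56 [373.7 290.1] 292 [ 0.6603 -0.0099  0.035 ]
side plate_centre 0.67 [371.7 317.9] 371 [ 0.6974 -0.0336  0.021 ]
side block_centre 0.68 [361.2 325.7] 257 [ 0.6937 -0.0483  0.0075]
side red_dish_floor 0.56 [378.8 255.7] 878 [0.5633 0.0586 0.003 ]
side blue_dish_floor 0.77 [360.6 204.7] 712 [0.4181 0.1034 0.003 ]
side pad_top 0.8 [294.8 229.9] 1017 [ 0.4397 -0.0435  0.006 ]
side loupe_centre 0.89 [310.4 271.2] 769 [ 0.5628 -0.0698  0.017 ]
side tape_centre 0.97 [417.6 216.7] 585 [0.5046 0.1753 0.0095]
wrist blue_dish_floor 0.74 [183.8  60.2] 3907 [0.4232 0.1046 0.003 ]
wrist pad_top 0.85 [314.  114.2] 4580 [ 0.4327 -0.0428  0.006 ]
wrist anvil_top 0.87 [433.3 242.5] 3054 [ 0.3663 -0.2198  0.041 ]
wrist loupe_centre 0.55 [387.2   9.6] 1023 [ 0.5522 -0.0667  0.017 ]
[[ 0.426  0.866  0.263  0.425]
 [-0.905  0.408  0.125 -0.049]
 [ 0.001 -0.291  0.957  0.444]
 [ 0.     0.     0.     1.   ]]
at [ 0.3582 -0.0801  0.3013] yaw 25.2 tilt [-0. -0.] go [16.24 -1.21  0.13] None
[-0.313 -0.501  1.617 -0.     2.025  0.818]
```

View pics/w1.png

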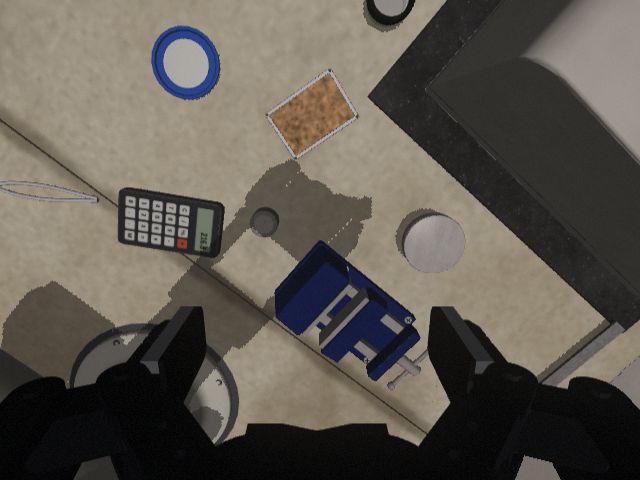

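send_rows([
  [4, 1, 0],
  [8, 2, 0],
  [12, 3.5, 0],
  [16, 4.5, 0],
  [20, 5.5, 0],
  [23.5, 6.5, 0],
  [23.5, 6.5, 0],
  [23.5, 6.5, 0],
  [23.5, 6.5, 0],
  [23.5, 6.5, 0],
], hand=[100, 100, 100, 100, 100, 100, 100, 100, 100, 100], spin=[0, 0, 0, 0, 0, 0, 0, 0, 0, 0])

```text
time_s: 5.55
tcp_pos: [0.5977, -0.0392, 0.3029]
eef_rot: [[0.905, 0.425, 0.002], [0.425, -0.905, -0.0], [0.002, 0.001, -1.0]]
wrist_force: [0.6, 0.2, 0.5]
gripper_width: 0.0852
grip_force: 0.0
```

```bash
python3 - <<'E'
from h import *
p=look('wrist','w2.png',k=2); go((.68,-.025,.3))
for n in ['plate_centre','red_mount_centre','blue_mount_centre','block_centre']:
    for r in spotter.cut_out(p,n)[:1]:
        c,_=cv2.findContours(r['pixels'].astype(np.uint8),0,2); c=max(c,key=len)
        print(n,cv2.minAreaRect(c),cv2.boundingRect(c))
E
```

```text
wrist red_mount_centre 0.95 [347.7  99.9] 755 [ 0.6993 -0.0273  0.0365]
wrist blue_mount_centre 0.58 [324.  122.2] 740 [ 0.6697 -0.0149  0.035 ]
wrist blue_mount_centre 0.5 [345.6 126.2] 365 [ 0.6757 -0.0368  0.035 ]
wrist plate_centre 0.66 [332.3 108.4] 774 [ 0.6862 -0.0171  0.021 ]
wrist block_centre 0.73 [320.  96.] 309 [6.926e-01 1.000e-04 7.500e-03]
wrist red_dish_floor 0.66 [220.  183.6] 2984 [0.5575 0.0643 0.003 ]
wrist blue_dish_floor 0.61 [153.5 269.2] 2471 [0.4232 0.1006 0.003 ]
wrist pad_top 0.57 [263.7 305.9] 2866 [ 0.4366 -0.0422  0.006 ]
wrist anvil_top 0.61 [356.6 406.6] 818 [ 0.3745 -0.2018  0.041 ]
wrist loupe_centre 0.7 [322.2 232.5] 1376 [ 0.5582 -0.0663  0.017 ]
wrist tape_centre 0.55 [108.2 190.5] 1807 [0.4971 0.1763 0.0095]
at [ 0.5985 -0.0389  0.3013] yaw 25.2 tilt [-0.0001  0.    ] go [7.97 2.21 0.13] None
plate_centre ((335.0160827636719, 110.51512908935547), (37.43628692626953, 64.07237243652344), 43.21009063720703) (303, 75, 65, 72)
red_mount_centre ((347.5000305175781, 98.99999237060547), (28.991374969482422, 31.819805145263672), 45.0) (332, 83, 31, 32)
blue_mount_centre ((323.9000244140625, 123.70002746582031), (29.06888198852539, 30.857738494873047), 26.56505012512207) (309, 108, 30, 32)
block_centre ((350.33935546875, 127.126708984375), (6.457657814025879, 32.5573616027832), 42.27368927001953) (337, 113, 24, 25)
```

View pics/w2.png

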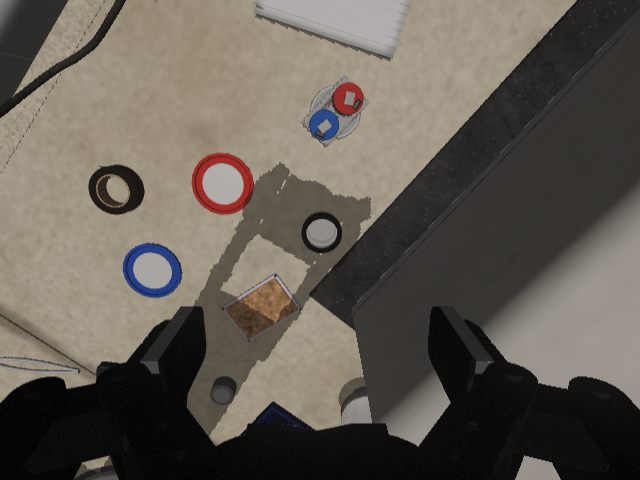

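send_rows([
  [2, 0.5, 0],
  [4, 1, 0],
  [6, 1.5, 0],
  [8, 2, 0],
  [8.5, 2, 0],
  [8.5, 2, 0],
  [8.5, 2, 2],
  [8.5, 2, 4],
  [8.5, 2, 6],
  [8.5, 2, 8],
  [8.5, 2, 10],
  [8.5, 2, 12],
  [8.5, 2, 13],
  [8.5, 2, 13],
  [8.5, 2, 13],
  [8.5, 2, 13],
  [8.5, 2, 13],
  [8.5, 2, 13],
  [8.5, 2, 13],
  [8.5, 2, 13],
], hand=[100, 100, 100, 100, 100, 100, 100, 100, 100, 100, 100, 100, 100, 100, 100, 100, 100, 100, 100, 100], spin=[-8, -16, -24, -32, -40, -48, -56, -64, -72, -80, -88, -96, -104, -112, -120, -128, -132, -132, -132, -132])

```text
time_s: 8.3
tcp_pos: [0.6839, -0.0208, 0.1712]
eef_rot: [[-0.921, 0.389, -0.0], [0.389, 0.921, 0.0], [0.0, -0.0, -1.0]]
wrist_force: [-0.2, 0.0, 0.2]
gripper_width: 0.0854
grip_force: 0.0
```

```bash
python3 - <<'E'
from h import *
p=look('wrist','w3.png',k=2); go((.684,-.021,.17),157)
H=dict(plate_centre=.027,red_mount_centre=.046,blue_mount_centre=.043,block_centre=.015)
for n in H:
    for r in spotter.cut_out(p,n)[:1]:
        c,_=cv2.findContours(r['pixels'].astype(np.uint8),0,2); c=max(c,key=len)
        m=cv2.minAreaRect(c); b=cv2.boxPoints(m)
        print(n,np.round(m[0]),np.round(m[1]),'\n',np.round([at(p,q,H[n])[:2] for q in b],4),np.round(at(p,m[0],H[n]),4))
print(np.round(arm.read_state()['q'],2))
E
```

```text
wrist red_mount_centre 0.89 [320.2 248.6] 1438 [ 0.7006 -0.0256  0.0365]
wrist blue_mount_centre 0.63 [316.4 203.1] 1450 [ 0.6672 -0.0147  0.035 ]
wrist plate_centre 0.78 [324.6 222.3] 1330 [ 0.6866 -0.0158  0.021 ]
wrist block_centre 0.62 [339.8 220.6] 543 [ 0.6934 -0.0048  0.0075]
wrist red_dish_floor 0.63 [355.3  29.2] 5809 [0.5656 0.0589 0.003 ]
wrist red_dish_floor 0.46 [290.  218.7] 532 [ 0.6768 -0.0428  0.003 ]
wrist pad_top 0.48 [314.2 202.4] 1369 [ 0.6714 -0.0184  0.006 ]
wrist loupe_centre 0.79 [192.3  88.6] 3926 [ 0.5579 -0.0663  0.017 ]
wrist loupe_centre 0.25 [318.3 250.2] 1414 [ 0.7073 -0.0299  0.017 ]
at [ 0.684  -0.0208  0.1713] yaw 157.19 tilt [ 0.0001 -0.    ] go [-0.01 -0.02  0.13] spin 0.19
plate_centre [317. 221.] [82. 50.] 
 [[ 0.6459 -0.0275]
 [ 0.658   0.0079]
 [ 0.7199 -0.012 ]
 [ 0.7072 -0.0499]] [ 0.6818 -0.02    0.027 ]
red_mount_centre [319. 248.] [43. 40.] 
 [[ 0.6758 -0.032 ]
 [ 0.6871 -0.0053]
 [ 0.7181 -0.0177]
 [ 0.7064 -0.0454]] [ 0.6966 -0.025   0.046 ]
blue_mount_centre [316. 204.] [44. 40.] 
 [[ 0.6487 -0.0271]
 [ 0.6521  0.0014]
 [ 0.684  -0.0021]
 [ 0.6807 -0.0316]] [ 0.6661 -0.0148  0.043 ]
block_centre [346. 216.] [40.  9.] 
 [[ 6.732e-01  3.700e-03]
 [ 6.756e-01  1.040e-02]
 [ 7.070e-01  1.000e-04]
 [ 7.046e-01 -6.800e-03]] [0.6899 0.0019 0.015 ]
[-0.08  0.32  1.08  0.    1.74 -1.25]
```

View pics/w3.png

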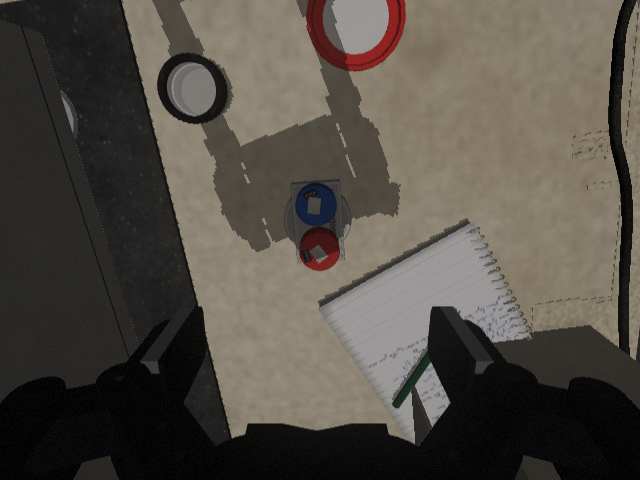

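send_rows([
  [-0.7, 0.1, 2],
  [-1.4, 0.1, 4],
  [-1.4, 0.1, 6],
  [-1.4, 0.1, 8],
  [-1.4, 0.1, 8],
  [-1.4, 0.1, 8],
  [-1.4, 0.1, 8],
], hand=[100, 100, 100, 100, 100, 100, 100], spin=[-4, -4, -4, -4, -4, -4, -4])

```text
time_s: 9.75
tcp_pos: [0.698, -0.0253, 0.0933]
eef_rot: [[-0.947, 0.322, 0.003], [0.322, 0.947, -0.0], [-0.003, 0.001, -1.0]]
wrist_force: [-0.4, 0.3, 0.5]
gripper_width: 0.0852
grip_force: 0.0
```

```bash
cat >> h.py <<'E'
def box(p,H):
    for n in H:
        for r in spotter.cut_out(p,n)[:1]:
            c,_=cv2.findContours(r['pixels'].astype(np.uint8),0,2); c=max(c,key=len)
            m=cv2.minAreaRect(c); b=np.array([at(p,q,H[n])[:2] for q in cv2.boxPoints(m)])
            e=[b[1]-b[0],b[2]-b[1]]; l=[np.linalg.norm(x) for x in e]; v=e[int(np.argmax(l))]
            print(n,round(r['conf'],2),'px',np.round(m[0]),'mean',np.round(b.mean(0),4),'len',np.round(l,4),'long ang',round(np.degrees(np.arctan2(v[1],v[0]))%180,1))
E
python3 - <<'E'
from h import *
p=cap('wrist','w4.png'); go((.6975,-.0252,.09),161.2)
box(p,dict(plate_centre=.027,red_mount_centre=.046,blue_mount_centre=.043,block_centre=.015))
s=arm.read_state();print(proj(p,s['tcp_pos']),proj(p,s['tcp_pos']+[0,0,-.044]))
E
```

```text
at [ 0.6981 -0.0254  0.0935] yaw 161.2 tilt [ 0.0031 -0.0003] go [ 0.06 -0.    0.35] spin 0.00
plate_centre 0.81 px [318. 228.] mean [ 0.683  -0.0201] len [0.0642 0.038 ] long ang 159.8
red_mount_centre 0.6 px [318. 267.] mean [ 0.6971 -0.0253] len [0.0285 0.0341] long ang 162.5
blue_mount_centre 0.87 px [317. 206.] mean [ 0.6661 -0.015 ] len [0.0281 0.0309] long ang 162.5
block_centre 0.65 px [278. 227.] mean [ 0.6764 -0.0432] len [0.007  0.0341] long ang 161.3
[318.03194844 309.37363159] [317.70692412 270.25393784]
```

View pics/w4.png

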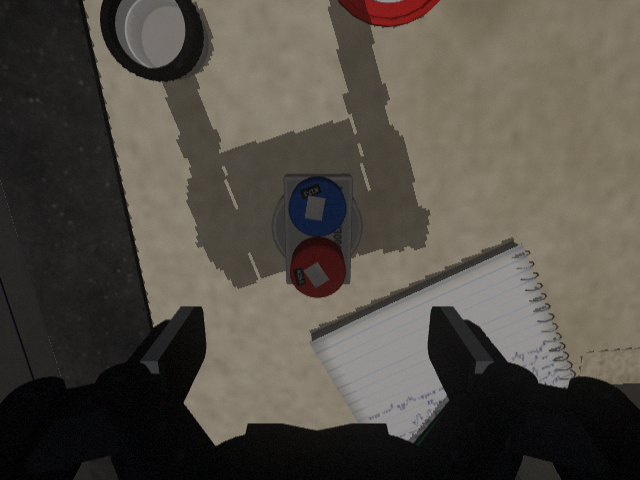

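send_rows([
  [0, 0, 2],
  [0, 0, 4],
  [0, 0, 5],
  [0, 0, 5.9],
  [0, 0, 5.9],
  [0, 0, 5.9],
  [0, 0, 5.9],
], hand=[100, 100, 100, 100, 100, 100, 100], spin=[0, 0, 0, 0, 0, 0, 0])

```text
time_s: 10.7
tcp_pos: [0.6979, -0.0254, 0.0337]
eef_rot: [[-0.947, 0.322, 0.002], [0.322, 0.947, -0.0], [-0.002, 0.0, -1.0]]
wrist_force: [-0.5, 0.1, 1.1]
gripper_width: 0.0854
grip_force: 0.0
```

```bash
python3 - <<'E'
from h import *
go((.6972,-.0252,.032),161)
E
```

```text
at [ 0.6979 -0.0254  0.0337] yaw 161.2 tilt [ 0.0021 -0.0002] go [ 0.08 -0.01  0.17] spin 0.20
```

send_rows([
  [0.1, 0, 0.1],
  [0.1, 0, 0.1],
  [0.1, 0, 0.1],
  [0.1, 0, 0.1],
  [0.1, 0, 0.1],
  [0.1, 0, 0.1],
  [0.1, 0, 0.1],
  [0.1, 0, 0.1],
  [0.1, 0, 0.1],
  [0.1, 0, 0.1],
  [0.1, 0, 0.1],
  [0.1, 0, 0.1],
], grip_force=30, hand=[100, 30, 20, 20, 20, 20, 20, 20, 20, 20, 20, 20], spin=[0, 0, 0, 0, 0, 0, 0, 0, 0, 0, 0, 0])

```text
time_s: 11.9
tcp_pos: [0.6964, -0.025, 0.0315]
eef_rot: [[-0.947, 0.322, 0.0], [0.322, 0.947, -0.0], [-0.0, 0.0, -1.0]]
wrist_force: [0.6, -0.2, 1.7]
gripper_width: 0.0288
grip_force: 29.7
```

```bash
python3 - <<'E'
from h import *
go((.6972,-.0252,.032),161)
p=look('scene',ns=['red_dish_floor','blue_dish_floor']);p=look('side',ns=['red_dish_floor','blue_dish_floor'])
E
```

```text
at [ 0.6964 -0.025   0.0315] yaw 161.2 tilt [ 0.0004 -0.    ] go [-0.08  0.   -0.05] spin 0.20
scene red_dish_floor 0.58 [292.5 223. ] 733 [0.5547 0.0595 0.003 ]
scene blue_dish_floor 0.91 [235.2 258. ] 826 [0.4162 0.1007 0.003 ]
side blue_dish_floor 0.65 [350.4 204.8] 224 [0.41   0.0855 0.003 ]
```

send_rows([
  [0, 0, -0.5],
  [0, 0, -2],
  [0, 0, -4],
  [0, 0, -6],
  [0, 0, -8],
  [2, 0.5, -8],
  [4, 1, -8],
  [6, 1.5, -8],
  [8, 2, -8],
  [10, 2.5, -8],
  [12, 3, -8],
  [14, 3.4, -8],
  [15.7, 3.8, -8],
  [15.7, 3.8, -8],
  [15.7, 3.8, -8],
  [15.7, 3.8, -8],
], hand=[20, 20, 20, 20, 20, 20, 20, 20, 20, 20, 20, 20, 20, 20, 20, 20], spin=[0, 0, 0, 0, 0, 0, 0, 0, 0, 0, 0, 0, 0, 0, 0, 0])

```text
time_s: 13.8
tcp_pos: [0.5606, 0.0612, 0.1117]
eef_rot: [[-0.947, 0.323, 0.001], [0.323, 0.947, -0.0], [-0.001, 0.0, -1.0]]
wrist_force: [-0.3, 0.7, -0.2]
gripper_width: 0.0289
grip_force: 29.6
```

```bash
python3 - <<'E'
from h import *
p=look('wrist','w5.png',ns=['red_dish_floor','blue_dish_floor','pad_top','red_mount_centre']); go((.6972,-.0252,.032),161)
box(p,dict(red_dish_floor=.005,blue_dish_floor=.005,pad_top=.006))
p=look('wrist',ns=['red_dish_floor','blue_dish_floor']); 
p=look('side',ns=['red_dish_floor','blue_dish_floor','plate_centre']); 
E
```

```text
wrist red_dish_floor 0.9 [315.6 231.6] 8108 [0.5568 0.061  0.003 ]
wrist blue_dish_floor 0.74 [305.2  25.1] 5876 [0.4355 0.0959 0.003 ]
wrist pad_top 0.88 [96.3 93.2] 14753 [ 0.4301 -0.0369  0.006 ]
wrist red_mount_centre 0.96 [319.4 328.8] 5501 [0.61   0.0455 0.0365]
at [0.5602 0.0613 0.1111] yaw 161.17 tilt [-0.0003 -0.    ] go [-15.76  -3.76   7.9 ] spin 0.17
red_dish_floor 0.9 px [317. 233.] mean [0.5587 0.0615] len [0.0672 0.0696] long ang 166.5
blue_dish_floor 0.74 px [306.  31.] mean [0.4395 0.0954] len [0.0705 0.0325] long ang 71.2
pad_top 0.88 px [91. 91.] mean [ 0.4303 -0.0405] len [0.0931 0.0612] long ang 143.7
wrist red_dish_floor 0.59 [316.2 232.2] 8303 [0.5565 0.0616 0.003 ]
wrist blue_dish_floor 0.8 [305.8  24.5] 6030 [0.4348 0.0966 0.003 ]
side blue_dish_floor 0.87 [356.7 208.5] 616 [0.4259 0.0906 0.003 ]
side plate_centre 0.88 [376.5 313.8] 709 [ 0.6933 -0.0231  0.021 ]
```

View pics/w5.png

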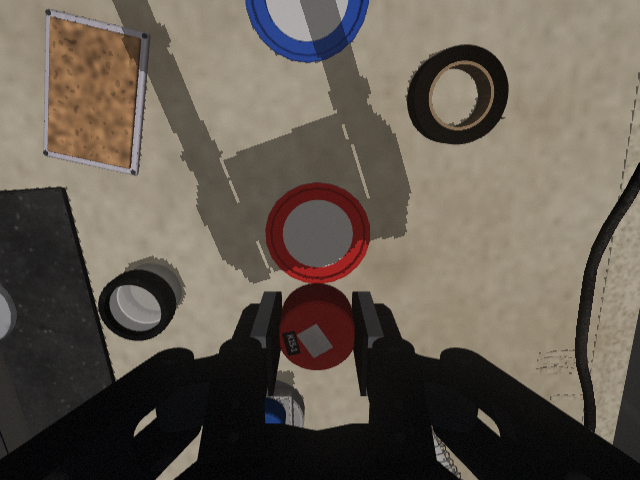

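send_rows([
  [0.2, 0, 2],
  [0.2, 0, 4],
  [0.2, 0, 6],
  [0.2, 0, 7.5],
  [0.2, 0, 8.5],
  [0.2, 0, 9.2],
  [0.2, 0, 9.7],
  [0.2, 0, 10],
  [0.2, 0, 10.2],
  [0.2, 0, 10.2],
  [0.2, 0, 10.2],
  [0.2, 0, 10.2],
  [0.2, 0, 10.2],
  [0.2, 0, 10.2],
], hand=[20, 20, 20, 20, 20, 20, 20, 20, 20, 20, 20, 20, 20, 20], spin=[0, 0, 0, 0, 0, 0, 0, 0, 0, 0, 0, 0, 0, 0])

```text
time_s: 15.95
tcp_pos: [0.5581, 0.0622, 0.0094]
eef_rot: [[-0.947, 0.322, 0.0], [0.322, 0.947, 0.0], [-0.0, 0.0, -1.0]]
wrist_force: [-0.3, 1.0, 0.4]
gripper_width: 0.0285
grip_force: 29.6
```

```bash
python3 - <<'E'
from h import *
go((.558,.0615,.0075),161); print(arm.read_state()['wrist_force'])
cap('wrist','w6.png')
E
```

```text
at [0.5581 0.0622 0.0094] yaw 161.2 tilt [0.0002 0.    ] go [-0.02 -0.07  0.19] spin 0.20
[-0.28895125  1.02629818  0.39710813]
```

View pics/w6.png

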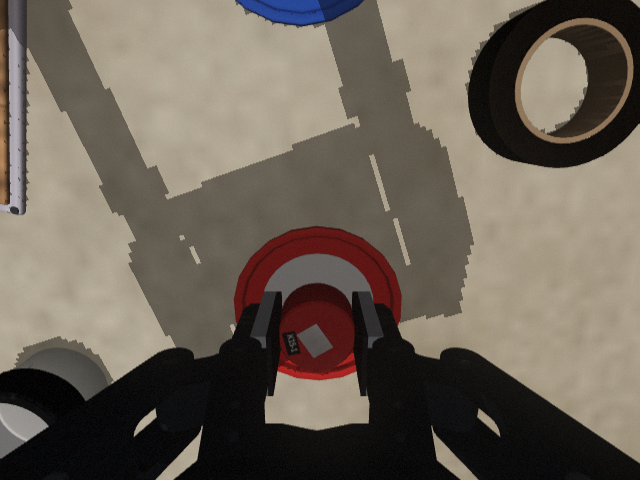

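```bash
python3 - <<'E'
from h import *
p=cap('wrist'); print(at(p,(318,330),.024),at(p,(318,303.5),.006),at(p,(318,227),.006),at(p,(318,380),.006),at(p,(280,329),.024),at(p,(356,329),.024))
im=p['color'].astype(int)
E
```

```text
[0.55833539 0.06199935 0.024     ] [0.55637477 0.0627249  0.006     ] [0.52477337 0.07342408 0.006     ] [0.59231945 0.05055522 0.006     ] [0.55331863 0.04854641 0.024     ] [0.56254574 0.07572359 0.024     ]
```

send_rows([
  [0, 0, 0.1],
  [0, 0, 0.2],
  [0, 0, 0.2],
  [0, 0, 0.2],
  [0, 0, 0.2],
  [0, 0, 0.2],
  [0, 0, 0.2],
  [0, 0, 0.2],
  [0, 0, 0.2],
  [0, 0, -0.5],
  [0, 0, -2],
  [0, 0, -4],
  [0, 0, -6],
  [0, 0, -8],
  [0, 0, -10],
  [0, 0, -10],
], hand=[20, 20, 20, 20, 25, 35, 45, 55, 60, 60, 60, 60, 60, 80, 100, 100], spin=[0, 0, 0, 0, 0, 0, 0, 0, 0, 0, 0, 0, 0, 0, 0, 0])

```text
time_s: 17.65
tcp_pos: [0.5601, 0.0623, 0.1146]
eef_rot: [[-0.947, 0.322, 0.008], [0.322, 0.947, 0.0], [-0.007, 0.003, -1.0]]
wrist_force: [-0.7, 0.1, -0.4]
gripper_width: 0.0855
grip_force: 0.0
```

```bash
python3 - <<'E'
from h import *
p=look('wrist','w7.png',ns=['red_dish_floor','red_mount_centre']); box(p,dict(red_mount_centre=.022,red_dish_floor=.006))
go((.6663,-.0149,.10),161)
E
```

```text
wrist red_dish_floor 0.74 [317.2 217.8] 6358 [0.549  0.0662 0.003 ]
wrist red_mount_centre 0.81 [319.1 242.7] 1897 [0.556  0.0648 0.0365]
red_mount_centre 0.81 px [314. 241.] mean [0.5587 0.0606] len [0.0291 0.0338] long ang 162.1
red_dish_floor 0.74 px [315. 231.] mean [0.5582 0.0617] len [0.0683 0.0691] long ang 17.5
at [0.5573 0.0622 0.1079] yaw 161.2 tilt [-0.0022 -0.0001] go [-12.8   -3.79   0.76] spin 0.20
```

View pics/w7.png

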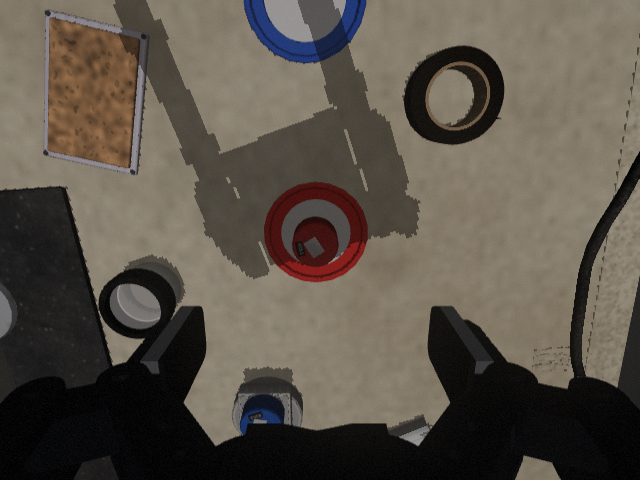

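send_rows([
  [-2, -0.6, 0],
  [-4, -1.2, 0],
  [-6, -1.8, 0],
  [-8, -2.4, 0],
  [-10, -3, 0],
  [-12, -3.6, 0],
  [-12.8, -3.8, 1],
  [-12.8, -3.8, 1],
  [-12.8, -3.8, 1],
  [-12.8, -3.8, 1],
  [-12.8, -3.8, 1],
  [-12.8, -3.8, 1],
  [-12.8, -3.8, 1],
], hand=[100, 100, 100, 100, 100, 100, 100, 100, 100, 100, 100, 100, 100], spin=[0, 0, 0, 0, 0, 0, 0, 0, 0, 0, 0, 0, 0])

```text
time_s: 19.2
tcp_pos: [0.6669, -0.0148, 0.0998]
eef_rot: [[-0.947, 0.322, 0.001], [0.322, 0.947, -0.0], [-0.001, 0.0, -1.0]]
wrist_force: [0.5, 0.9, 0.7]
gripper_width: 0.0853
grip_force: 0.0
```

```bash
python3 - <<'E'
from h import *
for i in range(2):
    p=cap('wrist'); box(p,dict(blue_mount_centre=.043,plate_centre=.027))
go((.6663,-.0149,.03),161)
E
```

```text
blue_mount_centre 0.81 px [317. 259.] mean [ 0.6648 -0.0145] len [0.0282 0.0318] long ang 162.4
plate_centre 0.88 px [318. 277.] mean [ 0.6825 -0.0198] len [0.067  0.0373] long ang 159.9
blue_mount_centre 0.77 px [318. 260.] mean [ 0.6654 -0.0146] len [0.0287 0.033 ] long ang 162.4
plate_centre 0.74 px [318. 277.] mean [ 0.6823 -0.02  ] len [0.0373 0.0655] long ang 162.7
at [ 0.667  -0.015   0.0993] yaw 161.2 tilt [0.0001 0.0001] go [ 0.07 -0.01  6.93] spin 0.20
```

send_rows([
  [0.1, 0, 2],
  [0.1, 0, 4],
  [0.1, 0, 5.5],
  [0.1, 0, 6.5],
  [0.1, 0, 6.9],
  [0.1, 0, 6.9],
  [0.1, 0, 6.9],
  [0.1, 0, 6.9],
  [0.1, 0, 6.9],
  [0.1, 0, 6.9],
  [0.1, 0, 6.9],
  [0.1, 0, 6.9],
  [0.1, 0, 6.9],
  [0.1, 0, 6.9],
  [0.1, 0, 6.9],
  [0.1, 0, 6.9],
  [0.1, 0, 6.9],
  [0.1, 0, 6.9],
], hand=[100, 100, 100, 100, 100, 100, 100, 100, 30, 20, 20, 20, 20, 20, 20, 20, 20, 20], spin=[0, 0, 0, 0, 0, 0, 0, 0, 0, 0, 0, 0, 0, 0, 0, 0, 0, 0])

```text
time_s: 21.3
tcp_pos: [0.6661, -0.0147, 0.0305]
eef_rot: [[-0.947, 0.322, 0.0], [0.322, 0.947, -0.0], [-0.0, 0.0, -1.0]]
wrist_force: [-0.6, -0.2, 2.5]
gripper_width: 0.0287
grip_force: 29.8
```

```bash
python3 - <<'E'
from h import *
go((.4232,.103,.11),161);print(arm.read_state()['wrist_force'])
E
```

```text
at [ 0.6661 -0.0147  0.0305] yaw 161.2 tilt [ 0.0004 -0.    ] go [26.79  3.31 -7.96] spin 0.20
[-0.63152415 -0.24093727  2.53729249]
```

send_rows([
  [0, 0, -0.5],
  [0, 0, -2],
  [0, 0, -4],
  [0, 0, -6],
  [0, 0, -8],
  [3, 0.4, -8],
  [6, 0.8, -8],
  [9, 1.1, -8],
  [12, 1.5, -8],
  [15, 1.9, -8],
  [18, 2.3, -8],
  [21, 2.7, -8],
  [24, 3, -8],
  [26.8, 3.3, -8],
  [26.8, 3.3, -8],
  [26.8, 3.3, -8],
  [26.8, 3.3, -8],
], hand=[20, 20, 20, 20, 20, 20, 20, 20, 20, 20, 20, 20, 20, 20, 20, 20, 20], spin=[0, 0, 0, 0, 0, 0, 0, 0, 0, 0, 0, 0, 0, 0, 0, 0, 0])

```text
time_s: 23.0
tcp_pos: [0.4237, 0.1027, 0.1109]
eef_rot: [[-0.947, 0.323, 0.001], [0.323, 0.947, -0.0], [-0.001, 0.0, -1.0]]
wrist_force: [-0.5, 0.8, -1.5]
gripper_width: 0.0285
grip_force: 29.6
```

```bash
cat >> h.py <<'E'
def ell(p,n,z):
    r=spotter.cut_out(p,n)[0]; c,_=cv2.findContours(r['pixels'].astype(np.uint8),0,1); c=max(c,key=len)
    h=cv2.convexHull(c); w=np.array([at(p,q[0],z)[:2] for q in h],np.float32)
    (x,y),R=cv2.minEnclosingCircle(w); e=cv2.fitEllipse(w*1000)
    print(n,round(r['conf'],2),'circ',np.round([x,y,R],4),'ell',np.round(np.array(e[0])/1000,4),np.round(e[1],1))
E
python3 - <<'E'
from h import *
for i in range(2):
    p=cap('wrist','w8%d.png'%i); ell(p,'blue_dish_floor',.006)
    go((.4232,.103,.0065),161)
E
```

```text
blue_dish_floor 0.83 circ [0.4208 0.102  0.0358] ell [0.4207 0.102 ] [70.5 70.8]
at [0.4236 0.1025 0.1104] yaw 161.15 tilt [ 0.0001 -0.0002] go [ 0.05  0.03 10.39] spin 0.15
blue_dish_floor 0.91 circ [0.4208 0.102  0.0359] ell [0.4208 0.102 ] [70.6 70.9]
at [0.4234 0.1026 0.1102] yaw 161.15 tilt [-0.0005 -0.0002] go [ 0.03  0.04 10.37] spin 0.15
```

View pics/w81.png

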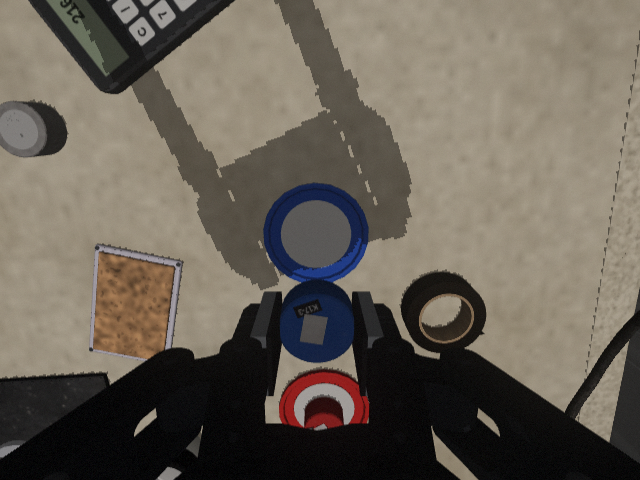

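send_rows([
  [0.2, -0.1, 2],
  [0.2, -0.1, 4],
  [0.2, -0.1, 6],
  [0.2, -0.1, 7.5],
  [0.2, -0.1, 8.5],
  [0.2, -0.1, 9.2],
  [0.2, -0.1, 9.7],
  [0.2, -0.1, 10],
  [0.2, -0.1, 10.2],
  [0.2, -0.1, 10.3],
  [0.2, -0.1, 10.3],
  [0.2, -0.1, 10.3],
  [0.2, -0.1, 10.3],
  [0.2, -0.1, 10.3],
], hand=[20, 20, 20, 20, 20, 20, 20, 20, 20, 20, 20, 20, 20, 20], spin=[0, 0, 0, 0, 0, 0, 0, 0, 0, 0, 0, 0, 0, 0])

```text
time_s: 24.6
tcp_pos: [0.4208, 0.1027, 0.0075]
eef_rot: [[-0.947, 0.322, 0.0], [0.322, 0.947, 0.0], [-0.0, 0.0, -1.0]]
wrist_force: [0.6, 0.7, 0.6]
gripper_width: 0.0284
grip_force: 29.6
```

```bash
python3 - <<'E'
from h import *
p=cap('wrist'); ell(p,'blue_dish_floor',.006);go((.4208,.102,.0065),161)
E
```

```text
blue_dish_floor 0.86 circ [0.4197 0.1024 0.0354] ell [0.4201 0.1023] [70.  70.3]
at [0.4208 0.1027 0.0074] yaw 161.2 tilt [0.0001 0.0001] go [-0.02 -0.06  0.09] spin 0.20
```

send_rows([
  [0, -0.05, 0.1],
  [0, -0.05, 0.1],
  [0, -0.05, 0.1],
  [0, -0.05, 0.1],
  [0, -0.05, 0.1],
  [0, -0.05, 0.1],
  [0, -0.05, 0.1],
  [0, -0.05, 0.1],
  [0, -0.05, 0.1],
  [0, -0.05, -0.5],
  [0, -0.05, -2],
  [0, -0.05, -4],
  [0, -0.05, -6],
  [0, -0.05, -8],
  [0, -0.05, -10],
  [0, -0.05, -10],
], hand=[20, 20, 20, 20, 25, 35, 45, 55, 60, 60, 60, 60, 60, 80, 100, 100], spin=[0, 0, 0, 0, 0, 0, 0, 0, 0, 0, 0, 0, 0, 0, 0, 0])

```text
time_s: 26.3
tcp_pos: [0.4222, 0.1024, 0.1109]
eef_rot: [[-0.947, 0.322, 0.006], [0.322, 0.947, 0.001], [-0.005, 0.003, -1.0]]
wrist_force: [-0.2, -0.3, -0.4]
gripper_width: 0.0853
grip_force: 0.0
```

```bash
python3 - <<'E'
from h import *
p=cap('wrist'); box(p,dict(blue_mount_centre=.019)); ell(p,'blue_mount_centre',.019); ell(p,'pad_top',.006);box(p,dict(pad_top=.006))
r=spotter.cut_out(p,'pad_top')[0]['pixels'];print(cv2.boundingRect(r.astype(np.uint8)))
go((.682,-.020,.10),161)
E
```

```text
blue_mount_centre 0.79 px [315. 240.] mean [0.4199 0.1017] len [0.029  0.0323] long ang 162.2
blue_mount_centre 0.79 circ [0.4199 0.1017 0.0167] ell [0.4198 0.1015] [30.1 33.6]
pad_top 0.59 circ [ 0.4293 -0.0387  0.0516] ell [ 0.4188 -0.0356] [ 65.2 116.5]
pad_top 0.59 px [133. 303.] mean [ 0.4281 -0.0392] len [0.089 0.06 ] long ang 145.0
(90, 244, 93, 115)
at [0.4199 0.1021 0.1059] yaw 161.2 tilt [-0.0022 -0.0004] go [-28.75  -3.11   0.54] spin 0.20
```

send_rows([
  [-3, -0.3, 0],
  [-6, -0.6, 0],
  [-9, -1, 0],
  [-12, -1.3, 0],
  [-15, -1.6, 0],
  [-18, -2, 0],
  [-21, -2.3, 0],
  [-24, -2.6, 0],
  [-27, -3, 0],
  [-28.7, -3.1, 0.5],
  [-28.7, -3.1, 0.5],
  [-28.7, -3.1, 0.5],
  [-28.7, -3.1, 0.5],
  [-28.7, -3.1, 0.5],
  [-28.7, -3.1, 0.5],
], hand=[100, 100, 100, 100, 100, 100, 100, 100, 100, 100, 100, 100, 100, 100, 100], spin=[0, 0, 0, 0, 0, 0, 0, 0, 0, 0, 0, 0, 0, 0, 0])

```text
time_s: 28.1
tcp_pos: [0.6819, -0.0192, 0.1029]
eef_rot: [[-0.947, 0.322, 0.001], [0.322, 0.947, -0.0], [-0.001, 0.0, -1.0]]
wrist_force: [-0.0, -0.5, -0.4]
gripper_width: 0.0856
grip_force: 0.0
```

```bash
python3 - <<'E'
from h import *
for i in range(2):
    p=cap('wrist','w9%d.png'%i); box(p,dict(plate_centre=.027))
ell(p,'block_centre',.015)
go((.682,-.02,.017),161)
E
```

```text
plate_centre 0.61 px [317. 251.] mean [ 0.6825 -0.0199] len [0.0371 0.0664] long ang 162.7
plate_centre 0.73 px [318. 251.] mean [ 0.6826 -0.0195] len [0.0372 0.0655] long ang 163.7
block_centre 0.95 circ [ 0.6771 -0.0396  0.0182] ell [ 0.6768 -0.0411] [10.8 35.3]
at [ 0.6822 -0.0196  0.1025] yaw 161.2 tilt [ 0.0003 -0.    ] go [ 0.01 -0.05  8.55] spin 0.20
```

View pics/w91.png

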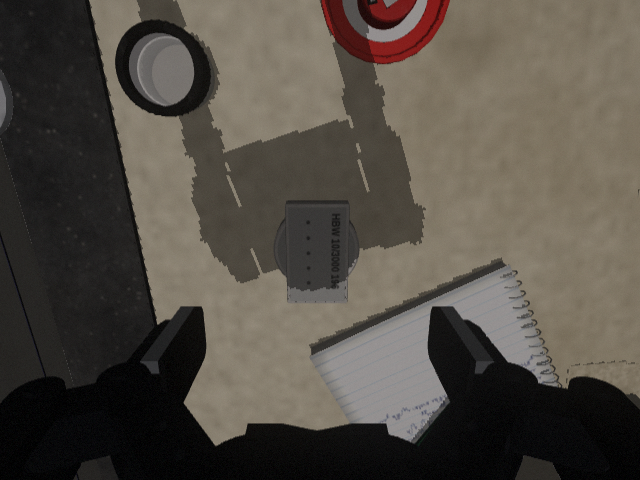

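send_rows([
  [0, 0, 2],
  [0, 0, 4],
  [0, 0, 6],
  [0, 0, 7.5],
  [0, 0, 8.2],
  [0, 0, 8.5],
  [0, 0, 8.5],
  [0, 0, 8.5],
  [0, 0, 8.5],
  [0, 0, 8.5],
  [0, 0, 8.5],
  [0, 0, 8.5],
  [0, 0, 8.5],
  [0, 0, 8.5],
  [0, 0, 8.5],
  [0, 0, 8.5],
  [0, 0, 8.5],
  [0, 0, 8.5],
], grip_force=70, hand=[100, 100, 100, 100, 100, 100, 100, 100, 50, 30, 30, 30, 30, 30, 30, 30, 30, 30], spin=[0, 0, 0, 0, 0, 0, 0, 0, 0, 0, 0, 0, 0, 0, 0, 0, 0, 0])

```text
time_s: 30.15
tcp_pos: [0.6827, -0.0196, 0.0181]
eef_rot: [[-0.947, 0.322, 0.001], [0.322, 0.947, -0.0], [-0.001, 0.0, -1.0]]
wrist_force: [-0.2, 0.4, 5.9]
gripper_width: 0.0356
grip_force: 70.9
```

```bash
python3 - <<'E'
from h import *
go((.4295,-.0395,.11),144.5);print(arm.read_state()['wrist_force'])
E
```

```text
at [ 0.6827 -0.0196  0.0181] yaw 161.2 tilt [ 0.0013 -0.    ] go [ 23.32 -10.04  -9.22] spin 16.70
[-0.16749674  0.42493675  5.91494348]
```

send_rows([
  [0, 0, -0.3],
  [0, 0, -1],
  [0, 0, -3],
  [0, 0, -5],
  [0, 0, -7],
  [0, 0, -9],
  [3, 0, -9],
  [6, -1, -9],
  [9, -2, -9],
  [12, -3, -9],
  [15, -4, -9],
  [17, -5, -9],
  [19, -6.5, -9],
  [21, -8, -9],
  [23, -9.5, -9],
  [23.3, -10, -9],
  [23.3, -10, -9],
  [23.3, -10, -9],
  [23.3, -10, -9],
], hand=[30, 30, 30, 30, 30, 30, 30, 30, 30, 30, 30, 30, 30, 30, 30, 30, 30, 30, 30], spin=[0, 0, 0, 0, 0, 0, 2, 4, 6, 8, 10, 12, 14, 16, 16.7, 16.7, 16.7, 16.7, 16.7])

```text
time_s: 32.05
tcp_pos: [0.43, -0.039, 0.1072]
eef_rot: [[-0.814, 0.58, -0.0], [0.58, 0.814, 0.0], [0.0, 0.0, -1.0]]
wrist_force: [0.1, -0.1, -3.0]
gripper_width: 0.0359
grip_force: 70.5
```

```bash
python3 - <<'E'
from h import *
for i in range(2):
    p=cap('wrist','wa%d.png'%i); box(p,dict(pad_top=.006,plate_centre=.1187))
go((.4295,-.0395,.0091),144.5)
E
```

```text
pad_top 0.97 px [313. 209.] mean [ 0.4119 -0.0295] len [0.0591 0.044 ] long ang 58.0
plate_centre 0.75 px [316. 316.] mean [ 0.4285 -0.0388] len [0.0363 0.0655] long ang 146.8
pad_top 0.8 px [313. 208.] mean [ 0.411  -0.0292] len [0.0589 0.0433] long ang 56.6
plate_centre 0.79 px [316. 316.] mean [ 0.428  -0.0387] len [0.0363 0.065 ] long ang 146.8
at [ 0.4296 -0.0391  0.1071] yaw 144.52 tilt [-0.0004  0.0001] go [-0.02 -0.04  9.8 ] spin 0.02
```

View pics/wa1.png

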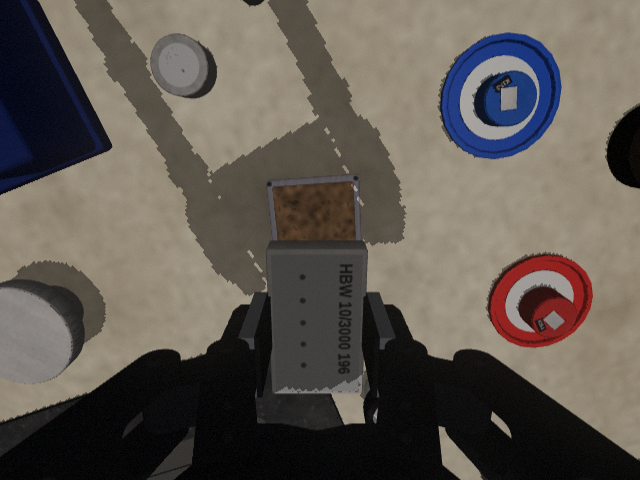

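```bash
python3 - <<'E'
from h import *
p=cap('wrist')
r=spotter.cut_out(p,'pad_top')[0]['pixels'].astype(np.uint8)
c,_=cv2.findContours(r,0,1); c=max(c,key=len)[:,0]
w=np.array([at(p,q,.006)[:2] for q in c])
ang=np.radians(144.5); u=np.array([np.cos(ang),np.sin(ang)]); v=np.array([-u[1],u[0]])
a=w@u; b=w@v
# frame coordinates
def fit(x,y): return np.polyfit(x,y,1)
m=(a<a.max()-.006)&(a>a.max()-.035)
for s in (1,-1):
    k=m&((s*(b-np.median(b)))>.02); f=fit(a[k],b[k]); print('side',s,k.sum(),np.degrees(np.arctan(f[0])),f[0]*a.max()+f[1])
k=(abs(b-(b.max()+b.min())/2)<.024)&(a>a.max()-.008); f=fit(b[k],a[k]); print('end',k.sum(),np.degrees(-np.arctan(f[0])),np.median(a[k]))
s=arm.read_state()['tcp_pos'][:2]; print('tcp a,b',s@u,s@v)
for q in [(268,183),(357,177)]: print(at(p,q,.006))
E
```

```text
side 1 44 2.509952651262444 -0.18488266458787772
side -1 44 2.5649996811757 -0.24412184191482195
end 76 4.322828366185828 -0.3308789769615808
tcp a,b -0.37242341881420665 -0.2175365661494272
[ 0.38042268 -0.04307273  0.006     ]
[0.41020785 0.00534224 0.006     ]
```

```bash
python3 - <<'E'
from h import *
p=cap('wrist'); s=arm.read_state(); T=np.eye(4);T[:3,:3]=s['eef_rot'];T[:3,3]=s['tcp_pos']
C=np.linalg.inv(T)@p['world_from_camera']
def pose(x,y,z,yw):
    a=np.radians(yw); T=np.eye(4); T[:3,:3]=[[np.cos(a),np.sin(a),0],[np.sin(a),-np.cos(a),0],[0,0,-1]]; T[:3,3]=x,y,z; return T
import json
for fn,ps in [('w5.png',(.5606,.0612,.1117,161.2)),('w7.png',(.5595,.0622,.113,161.2)),('w81.png',(.4234,.1026,.1103,161.15)),('w1.png',(.3582,-.0803,.3013,25.2))]:
    im=cv2.imread('pics/'+fn); q=dict(p); q['color']=im; q['world_from_camera']=pose(*ps)@C
    hsv=cv2.cvtColor(im,cv2.COLOR_BGR2HSV)
    m=((hsv[...,1]>95)&(hsv[...,0]>5)&(hsv[...,0]<22)&(hsv[...,2]>60)).astype(np.uint8)
    m=cv2.morphologyEx(m,cv2.MORPH_CLOSE,np.ones((7,7)));m=cv2.morphologyEx(m,cv2.MORPH_OPEN,np.ones((5,5)))
    c,_=cv2.findContours(m,0,1); c=max(c,key=cv2.contourArea)[:,0]
    w=np.array([at(q,x,.006)[:2] for x in c],np.float32)
    r=cv2.minAreaRect(w*1000); b=cv2.boxPoints(r)/1000; e=[b[1]-b[0],b[2]-b[1]]; v=max(e,key=np.linalg.norm)
    print(fn,cv2.boundingRect(c),np.round(b.mean(0),4),np.round(r[1],1),np.degrees(np.arctan2(v[1],v[0]))%180)
E
```

```text
w5.png (48, 18, 91, 150) [ 0.4311 -0.0404] [51.8 77.4] 148.60973
w7.png (48, 18, 90, 149) [ 0.4296 -0.0404] [51.7 77.3] 148.66794
w81.png (94, 253, 80, 106) [ 0.4305 -0.04  ] [51.6 77.7] 148.43404
w1.png (272, 75, 81, 78) [ 0.4306 -0.0394] [51.1 77.2] 148.50833
```

send_rows([
  [-0.1, 0, 2],
  [-0.1, 0, 4],
  [-0.1, 0, 6],
  [-0.1, 0, 7.5],
  [-0.1, 0, 8],
  [-0.1, 0, 8],
  [-0.1, 0, 8],
  [-0.1, 0, 8],
  [-0.1, 0, 8],
  [-0.1, 0, 8],
], hand=[30, 30, 30, 30, 30, 30, 30, 30, 30, 30], spin=[-2, -4, -4, -4, -4, -4, -4, -4, -4, -4])

```text
time_s: 33.5
tcp_pos: [0.4306, -0.0399, 0.0279]
eef_rot: [[-0.853, 0.523, 0.001], [0.523, 0.853, -0.0], [-0.001, 0.0, -1.0]]
wrist_force: [-0.5, 0.1, -3.3]
gripper_width: 0.0358
grip_force: 70.5
```

```bash
python3 - <<'E'
from h import *
p=cap('wrist','wb.png'); s=arm.read_state(); z=s['tcp_pos'][2]+.0089; print(z)
r=spotter.cut_out(p,'plate_centre')[0]['pixels']
ys,xs=np.where(r); k=abs(xs-316)<6; print('rows',ys[k].min(),ys[k].max())
R=s['eef_rot']
for v in (ys[k].min(),ys[k].max()): print(R[:,0]@(at(p,(316,v),z)-s['tcp_pos']))
go((.4305,-.04,.0091),148.5)
im=cv2.imread('pics/wb.png'); cv2.imwrite('pics/wb2.png',cv2.resize(im[150:420,180:460],(784,756))[:600])
E
```

```text
0.0366135801879648
rows 240 392
0.03320462626779253
-0.0331896337809528
at [ 0.4304 -0.0398  0.0276] yaw 148.5 tilt [ 0.0005 -0.0001] go [-0.01 -0.01  1.85] spin -0.00
```

View pics/wb2.png

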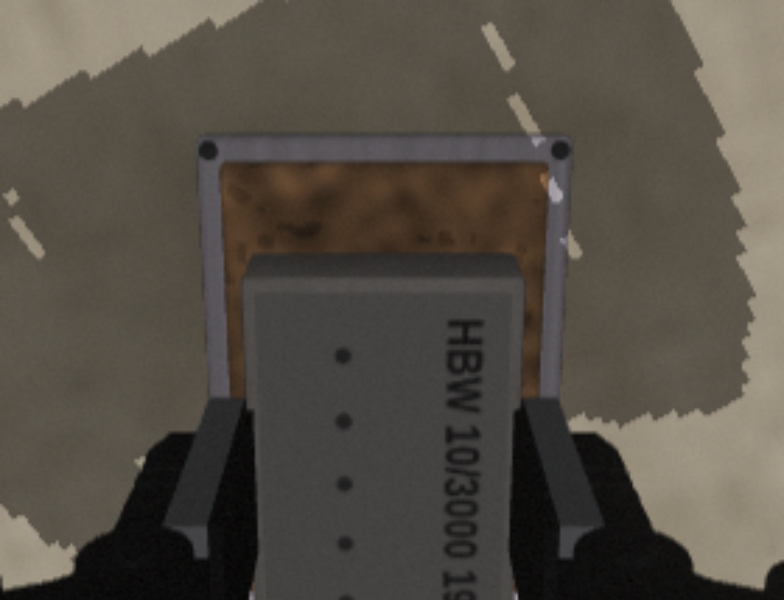

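send_rows([
  [0.1, 0, 0.7],
  [0.1, 0, 1.2],
  [0.1, 0, 1.5],
  [0.1, 0, 1.7],
  [0.1, 0, 1.8],
  [0.1, 0, 1.8],
  [0.1, 0, 1.8],
  [0.1, 0, 1.8],
  [0.1, 0, 1.8],
  [0.1, 0, 1.8],
  [0.1, 0, 1.8],
  [0.1, 0, 1.8],
  [0.1, 0, 1.8],
  [0.1, 0, 1.8],
  [0.1, 0, 1.8],
  [0.1, 0, 1.8],
], hand=[30, 30, 30, 30, 30, 30, 30, 30, 32, 36, 42, 48, 54, 60, 60, 60], spin=[0, 0, 0, 0, 0, 0, 0, 0, 0, 0, 0, 0, 0, 0, 0, 0])

```text
time_s: 35.2
tcp_pos: [0.4295, -0.0393, 0.0094]
eef_rot: [[-0.853, 0.523, 0.0], [0.523, 0.853, -0.0], [-0.0, 0.0, -1.0]]
wrist_force: [-0.6, 0.5, 0.4]
gripper_width: 0.0513
grip_force: 0.0
```

send_rows([
  [0, 0, -1],
  [0, 0, -3],
  [0, 0, -5],
  [0, 0, -7],
  [0, 0, -9],
  [0, 0, -11],
  [0, 0, -11],
  [0, 0, -11],
  [0, 0, -11],
  [0, 0, -11],
], hand=[60, 60, 80, 100, 100, 100, 100, 100, 100, 100], spin=[0, 0, 0, 0, 0, 0, 0, 0, 0, 0])

```text
time_s: 36.2
tcp_pos: [0.4288, -0.0392, 0.118]
eef_rot: [[-0.853, 0.523, -0.002], [0.523, 0.853, 0.0], [0.002, -0.001, -1.0]]
wrist_force: [0.3, -0.0, -0.1]
gripper_width: 0.0851
grip_force: 0.0
```

```bash
python3 - <<'E'
from h import *
p=cap('wrist','wc.png'); box(p,dict(plate_centre=.018)); ell(p,'anvil_top',.041)
go((.682,-.02,.12),161)
im=cv2.imread('pics/wc.png'); cv2.imwrite('pics/wc2.png',cv2.resize(im[140:340,200:440],(720,600)))
E
```

```text
plate_centre 0.82 px [317. 240.] mean [ 0.4296 -0.0403] len [0.0372 0.0647] long ang 149.8
anvil_top 0.61 circ [ 0.3685 -0.213   0.0407] ell [ 0.3656 -0.2143] [64.8 81.5]
at [ 0.4291 -0.0392  0.1185] yaw 148.5 tilt [-0.0013  0.0002] go [-20.56  14.86  -0.18] spin -12.50
```

View pics/wc2.png

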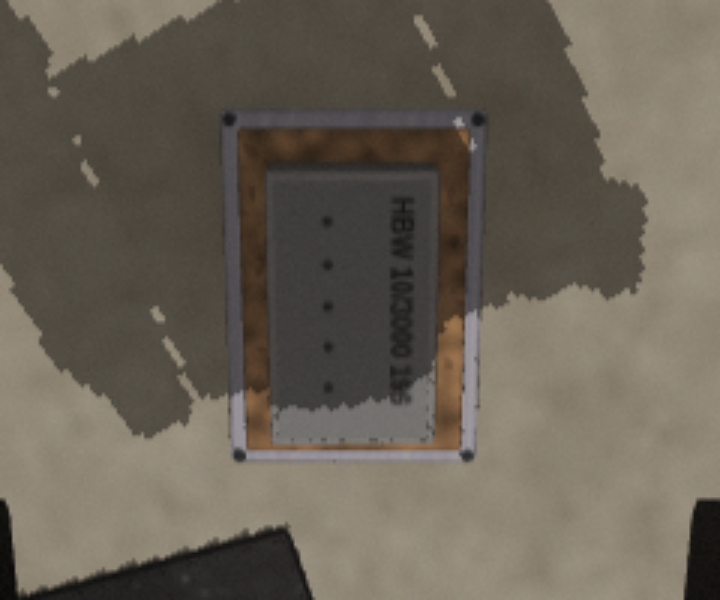

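```bash
python3 - <<'E'
from h import *
p=cap('wrist'); s=arm.read_state(); R=s['eef_rot']; c=np.array([.4305,-.04,0])
for n,v,z in [('cork f',182.7,.006),('cork r',290,.006),('base r',293.5,.006),('base f',176.7,.006),('plate f',197.3,.018),('plate r',286.7,.018),('plate fbot',194,.006)]: print(n,R[:,0]@(at(p,(318,v),z)-s['tcp_pos'])*1000)
for n,u,v,z in [('cork l',242.5,240,.006),('cork r',354,240,.006),('pl l',290,240,.018),('pl r',345,240,.018)]: print(n,R[:,1]@(at(p,(u,v),z)-s['tcp_pos'])*1000)
E
```

```text
cork f 36.379154846002855
cork r -41.66168291650244
base r -44.44122349775205
base f 40.36917160846802
plate f 28.75933148280244
plate r -33.73224313355526
plate fbot 28.765017664827027
cork l -52.52952171853491
cork r 25.37823986137168
pl l -18.460020044495323
pl r 18.16070900745069
```

send_rows([
  [-1, 2, 0],
  [-2, 4, 0],
  [-4, 6, 0],
  [-6, 8, 0],
  [-8, 9, 0],
  [-10, 10, 0],
  [-12, 11, 0],
  [-14, 12, 0],
  [-16, 13, 0],
  [-18, 14, 0],
  [-20.5, 14.8, 0],
  [-20.5, 14.8, 0],
  [-20.5, 14.8, 0],
  [-20.5, 14.8, 0],
  [-20.5, 14.8, 0],
  [-20.5, 14.8, 0],
], hand=[100, 100, 100, 100, 100, 100, 100, 100, 100, 100, 100, 100, 100, 100, 100, 100], spin=[0, 0, 0, 0, 0, 0, -6, -12.5, -12.5, -12.5, -12.5, -12.5, -12.5, -12.5, -12.5, -12.5])

```text
time_s: 38.0
tcp_pos: [0.6811, -0.02, 0.1199]
eef_rot: [[-0.946, 0.325, 0.001], [0.325, 0.946, -0.0], [-0.001, 0.0, -1.0]]
wrist_force: [-0.2, 0.2, 0.9]
gripper_width: 0.0854
grip_force: 0.0
```

```bash
python3 - <<'E'
from h import *
for i in range(2):
    p=cap('wrist'); ell(p,'block_centre',.015); box(p,dict(block_centre=.015)); ell(p,'red_dish_floor',.006)
go((.682,-.02,.004),161); print(np.round(arm.read_state()['q'],2))
E
```

```text
block_centre 0.64 circ [ 0.6827 -0.0204  0.0292] ell [ 0.6827 -0.0207] [54.1 57.5]
block_centre 0.64 px [317. 239.] mean [ 0.6825 -0.021 ] len [0.052  0.0561] long ang 0.4
red_dish_floor 0.95 circ [0.5608 0.0608 0.0352] ell [0.5594 0.0612] [68.9 70. ]
block_centre 0.88 circ [ 0.6825 -0.0208  0.0288] ell [ 0.6828 -0.0207] [55.  57.3]
block_centre 0.88 px [318. 239.] mean [ 0.6827 -0.0207] len [0.0518 0.0566] long ang 162.8
red_dish_floor 0.88 circ [0.5612 0.0605 0.0356] ell [0.5589 0.0614] [69.9 70.7]
at [ 0.6815 -0.0202  0.1193] yaw 161.0 tilt [ 0. -0.] go [-0.04  0.04 11.53] spin -0.00
[-0.08  0.32  1.17 -0.    1.65 -1.32]
```

send_rows([
  [-0.2, 0, 2],
  [-0.2, 0, 4],
  [-0.2, 0, 6],
  [-0.2, 0, 8],
  [-0.2, 0, 9.5],
  [-0.2, 0, 10.5],
  [-0.2, 0, 11.2],
  [-0.2, 0, 11.6],
  [-0.2, 0, 11.7],
  [-0.2, 0, 11.7],
  [-0.2, 0, 11.7],
  [-0.2, 0, 11.7],
  [-0.2, 0, 11.7],
  [-0.2, 0, 11.7],
  [-0.2, 0, 11.7],
  [-0.2, 0, 11.7],
  [-0.2, 0, 11.7],
  [-0.2, 0, 11.7],
  [-0.2, 0, 11.7],
  [-0.2, 0, 11.7],
], hand=[100, 100, 100, 100, 100, 100, 100, 100, 100, 100, 60, 50, 50, 50, 50, 50, 50, 50, 50, 50], spin=[0, 0, 0, 0, 0, 0, 0, 0, 0, 0, 0, 0, 0, 0, 0, 0, 0, 0, 0, 0])

```text
time_s: 40.4
tcp_pos: [0.6842, -0.0208, 0.0038]
eef_rot: [[-0.946, 0.325, 0.002], [0.325, 0.946, -0.0], [-0.002, 0.001, -1.0]]
wrist_force: [-1.0, 1.8, 5.9]
gripper_width: 0.0518
grip_force: 73.9
```

```bash
python3 - <<'E'
from h import *
go((.366,-.22,.14),161);go((.44,.03,.14),161);print(arm.read_state()['wrist_force'])
E
```

```text
at [ 0.6842 -0.0208  0.0038] yaw 161.0 tilt [ 0.0022 -0.0001] go [ 23.57 -29.18 -13.69] spin 0.00
at [ 0.6842 -0.0208  0.0038] yaw 161.0 tilt [ 0.0022 -0.0001] go [ 24.71  -3.13 -13.68] spin 0.00
[-0.99560545  1.75631519  5.85989133]
```

send_rows([
  [0, 0, -0.5],
  [0, 0, -2],
  [0, 0, -4],
  [0, 0, -6.5],
  [0, 0, -9],
  [0, 0, -11.5],
  [0, 0, -14],
  [3, -0.4, -14],
  [6, -0.8, -14],
  [9, -1.2, -14],
  [12, -1.6, -14],
  [15, -2, -14],
  [18, -2.4, -14],
  [21, -2.8, -14],
  [24.5, -3.1, -14],
  [24.5, -3.1, -14],
  [24.5, -3.1, -14],
], hand=[50, 50, 50, 50, 50, 50, 50, 50, 50, 50, 50, 50, 50, 50, 50, 50, 50], spin=[0, 0, 0, 0, 0, 0, 0, 0, 0, 0, 0, 0, 0, 0, 0, 0, 0])

```text
time_s: 42.1
tcp_pos: [0.4415, 0.0296, 0.143]
eef_rot: [[-0.946, 0.325, 0.002], [0.325, 0.946, -0.0], [-0.002, 0.0, -1.0]]
wrist_force: [0.1, 0.2, -3.2]
gripper_width: 0.0517
grip_force: 73.7
```

send_rows([
  [1, -2, 0],
  [1.6, -4, 0],
  [2.4, -6.5, 0],
  [2.5, -9, 0],
  [2.5, -11.5, 0],
  [2.5, -14, 0],
  [2.5, -16.5, 0],
  [2, -18.5, 0],
  [1, -20.5, 0],
  [0, -23, 0],
  [-1, -26, 0],
  [-1, -26, 0],
  [-1, -26, 0],
  [-1, -26, 0],
  [-1, -26, 0],
], hand=[50, 50, 50, 50, 50, 50, 50, 50, 50, 50, 50, 50, 50, 50, 50], spin=[0, 0, 0, 0, 0, 0, 0, 0, 0, 0, 0, 0, 0, 0, 0])

```text
time_s: 43.6
tcp_pos: [0.3668, -0.2189, 0.1424]
eef_rot: [[-0.946, 0.325, 0.0], [0.325, 0.946, 0.0], [-0.0, 0.0, -1.0]]
wrist_force: [0.1, -0.4, -3.5]
gripper_width: 0.0517
grip_force: 74.1
```

```bash
python3 - <<'E'
from h import *
for i in range(3):
    p=cap('wrist','wd.png'); ell(p,'anvil_top',.041); 
    s=arm.read_state(); ell(p,'block_centre',s['tcp_pos'][2]+.0112)
p=cap('scene');ell(p,'anvil_top',.041);p=cap('side')
go((.366,-.22,.0448),161)
E
```

```text
anvil_top 0.93 circ [ 0.3625 -0.2212  0.0339] ell [ 0.363  -0.2212] [66.7 68.2]
block_centre 0.82 circ [ 0.3646 -0.2186  0.0293] ell [ 0.3648 -0.2189] [53.5 58.7]
anvil_top 0.89 circ [ 0.3627 -0.221   0.0343] ell [ 0.3634 -0.2213] [67. 69.]
block_centre 0.8 circ [ 0.3643 -0.2188  0.0295] ell [ 0.3647 -0.219 ] [54.  59.2]
anvil_top 0.95 circ [ 0.3623 -0.2213  0.0345] ell [ 0.3631 -0.2213] [66.5 69.4]
block_centre 0.96 circ [ 0.3644 -0.219   0.0293] ell [ 0.3646 -0.2193] [53.8 59. ]
anvil_top 0.86 circ [ 0.3582 -0.2234  0.0363] ell [ 0.3579 -0.2223] [68.5 71.7]
at [ 0.3665 -0.2195  0.1423] yaw 161.0 tilt [ 0. -0.] go [ 0.03 -0.06  9.75] spin -0.00
```

send_rows([
  [0.1, -0.25, 2],
  [0.1, -0.25, 4],
  [0.1, -0.25, 5.5],
  [0.1, -0.25, 6.5],
  [0.1, -0.25, 6.7],
  [0.1, -0.25, 6.7],
  [0.1, -0.25, 6.7],
  [0.1, -0.25, 6.7],
  [0.1, -0.25, 6.7],
], hand=[50, 50, 50, 50, 50, 50, 50, 50, 50], spin=[0, 0, 0, 0, 0, 0, 0, 0, 0])

```text
time_s: 45.1
tcp_pos: [0.365, -0.2218, 0.076]
eef_rot: [[-0.946, 0.326, 0.001], [0.326, 0.946, -0.001], [-0.001, -0.0, -1.0]]
wrist_force: [-0.4, -0.2, -3.9]
gripper_width: 0.0518
grip_force: 74.1
```

```bash
python3 - <<'E'
from h import *
for i in range(2):
    p=cap('wrist','we.png'); s=arm.read_state(); R=s['eef_rot']; t=s['tcp_pos']
    r=spotter.cut_out(p,'anvil_top')[0]['pixels']; c,_=cv2.findContours(r.astype(np.uint8),0,1)
    h=cv2.convexHull(np.vstack(c))[:,0]; w=np.array([(R.T@(at(p,q,.041)-t))[:2] for q in h])*1000
    # upper (camera side) and lateral extents
    print('anvil tool-frame x',np.round([w[:,0].min(),w[:,0].max()],1),'y',np.round([w[:,1].min(),w[:,1].max()],1))
    b=spotter.cut_out(p,'block_centre')[0]; ell(p,'block_centre',t[2]+.0112)
    ell(p,'anvil_top',.041)
go((.3645,-.2215,.0448),161)
E
```

```text
anvil tool-frame x [-6.5 37.3] y [-34.2  33.7]
block_centre 0.72 circ [ 0.363  -0.2214  0.0294] ell [ 0.3632 -0.2218] [53.5 59. ]
anvil_top 0.94 circ [ 0.3619 -0.2208  0.0345] ell [ 0.3638 -0.2216] [67.2 72.5]
anvil tool-frame x [-7.8 36.6] y [-34.   33.5]
block_centre 0.63 circ [ 0.3626 -0.2221  0.0296] ell [ 0.3629 -0.2217] [54.3 59.5]
anvil_top 0.71 circ [ 0.3621 -0.2209  0.0344] ell [ 0.3642 -0.2217] [67.2 73.1]
at [ 0.3647 -0.2215  0.0752] yaw 161.0 tilt [-0.      0.0001] go [ 0.02 -0.    3.04] spin 0.00
```

send_rows([
  [0, 0, 1],
  [0, 0, 1.8],
  [0, 0, 2.4],
  [0, 0, 2.7],
  [0, 0, 2.9],
  [0, 0, 3],
  [0, 0, 3],
  [0, 0, 3],
  [0, 0, 3],
  [0, 0, 3],
  [0, 0, 3],
  [0, 0, 3],
], hand=[50, 50, 50, 50, 50, 50, 50, 50, 50, 50, 50, 50], spin=[0, 0, 0, 0, 0, 0, 0, 0, 0, 0, 0, 0])

```text
time_s: 46.8
tcp_pos: [0.3648, -0.2216, 0.0454]
eef_rot: [[-0.946, 0.326, 0.0], [0.326, 0.946, -0.0], [-0.0, -0.0, -1.0]]
wrist_force: [-0.6, -0.3, -2.9]
gripper_width: 0.0517
grip_force: 74.1
```

send_rows([
  [0, 0, 0.05],
  [0, 0, 0.05],
  [0, 0, 0.05],
  [0, 0, 0.05],
  [0, 0, 0.05],
  [0, 0, 0.05],
  [0, 0, 0.05],
  [0, 0, 0.05],
  [0, 0, 0.05],
  [0, 0, 0.05],
  [0, 0, 0.05],
  [0, 0, 0.05],
  [0, 0, 0.05],
], hand=[50, 50, 50, 50, 56, 60, 66, 72, 80, 90, 100, 100, 100], spin=[0, 0, 0, 0, 0, 0, 0, 0, 0, 0, 0, 0, 0])

```text
time_s: 48.1
tcp_pos: [0.3647, -0.2216, 0.0448]
eef_rot: [[-0.945, 0.326, 0.0], [0.326, 0.945, -0.0], [-0.0, 0.0, -1.0]]
wrist_force: [-0.4, 0.6, -0.4]
gripper_width: 0.0851
grip_force: 0.0
```

send_rows([
  [0, 0, -0.5],
  [0, 0, -2],
  [0, 0, -4],
  [0, 0, -6],
  [0, 0, -8],
  [0, 0, -10],
  [0, 0, -10],
  [0, 0, -10],
  [0, 0, -10],
  [0, 0, -10],
], hand=[100, 100, 100, 100, 100, 100, 100, 100, 100, 100], spin=[0, 0, 0, 0, 0, 0, 0, 0, 0, 0])

```text
time_s: 49.1
tcp_pos: [0.3643, -0.2212, 0.1436]
eef_rot: [[-0.946, 0.326, -0.002], [0.326, 0.946, 0.001], [0.002, 0.001, -1.0]]
wrist_force: [0.5, 0.2, 0.3]
gripper_width: 0.0856
grip_force: 0.0
```

```bash
python3 - <<'E'
from h import *
p=cap('wrist','wf.png'); ell(p,'block_centre',.056); ell(p,'anvil_top',.041); ell(p,'plate_centre',.018);box(p,dict(plate_centre=.018))
s=arm.read_state();print(s['tcp_pos'])
p=cap('side')
for n,z in dict(red_mount_centre=.0125,blue_mount_centre=.011,plate_centre=.012,block_centre=.0485,loupe_centre=.017,tape_centre=.0095).items():
    for r in spotter.cut_out(p,n)[:1]: print(n,round(r['conf'],2),r['location'],at(p,r['location'],z))
p=cap('scene')
for n,z in dict(red_mount_centre=.0125,blue_mount_centre=.011,plate_centre=.012,block_centre=.0485,anvil_top=.041,loupe_centre=.017,tape_centre=.0095).items():
    for r in spotter.cut_out(p,n)[:1]: print(n,round(r['conf'],2),r['location'],at(p,r['location'],z))
E
```

```text
block_centre 0.7 circ [ 0.3634 -0.2218  0.0287] ell [ 0.3636 -0.222 ] [54.9 57.3]
anvil_top 0.64 circ [ 0.3626 -0.2213  0.0345] ell [ 0.3634 -0.2213] [67.4 69.5]
plate_centre 0.7 circ [ 0.4283 -0.0439  0.0382] ell [ 0.4294 -0.0442] [57.9 80.8]
plate_centre 0.7 px [576. 233.] mean [ 0.4285 -0.0436] len [0.0685 0.0458] long ang 148.3
[ 0.3645766  -0.22144358  0.14433467]
red_mount_centre 0.76 [381.5, 250.1] [0.56186334 0.0639286  0.0125    ]
blue_mount_centre 0.63 [363.8, 200.9] [0.41950768 0.10913179 0.011     ]
plate_centre 0.58 [295.2, 219.7] [ 0.41944003 -0.03368815  0.012     ]
loupe_centre 0.77 [312.2, 270.2] [ 0.56184133 -0.06614223  0.017     ]
tape_centre 0.71 [297.0, 237.9] [ 0.46638878 -0.05093415  0.0095    ]
red_mount_centre 0.68 [290.2, 222.8] [0.54617204 0.05890618 0.0125    ]
plate_centre 0.76 [296.9, 286.9] [ 0.42578519 -0.04466676  0.012     ]
block_centre 0.88 [362.7, 351.7] [ 0.36565892 -0.2234823   0.0485    ]
anvil_top 0.69 [350.8, 370.6] [ 0.32942167 -0.22326036  0.041     ]
loupe_centre 0.48 [335.7, 240.2] [ 0.55817311 -0.04637395  0.017     ]
tape_centre 0.45 [246.2, 214.4] [0.51414257 0.15129732 0.0095    ]
```

```bash
python3 -c "
from workcell import arm
print(arm.sign_off())"
```

```text
the job is handed in; nothing more can be done
None
```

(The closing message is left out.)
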